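# Stand the leaning angle post up and nest it in the corner stop

### The arm

A 6-joint arm with a two-finger parallel gripper is mounted at the origin on the work surface. World frame = base frame: x ahead of the robot, y to its left, z up, the work surface at z = 0. Lengths are in m, angles in rad, forces in N, time in s.
With the tool pointing down it reaches from about 0.35 to 0.85 m from the base axis. Payload 8.1 kg.
Tool frame: the origin (TCP) lies on the mounting face of the last link; the fingertips stand 186 mm ahead of it and the grasp point (between the pads) lies 167 mm ahead of it (robot.finger_overhang is the distance from the TCP to the fingertips, in m); z points along the fingers, y is the line along which they close (so a half turn about z gives the same grasp; the last joint's range is limited). The gripper opens to 93 mm and grips with 3 to 60 N. Pads are 15 mm wide; open, the fingers measure 128 mm over their backs; the gripper's body (75 mm by 188 mm) begins 65 mm behind the grasp point.
Start: joints at [1.152, 0.13, 1.488, -0, 1.523, -0.085], TCP at [0.197, 0.567, 0.405] pointing down, gripper open.
Joint ranges: [-2.96, 2.96], [-0.89, 2.26], [0.02, 2.5], [-1.34, 4.48], [0, 2.73], [-2.66, 2.66]. Speed limits (rad/s): [2.39, 2.39, 2.79, 3.14, 3.14, 3.14].

### API

Orientations are given as a rotation vector (axis times angle).
In Python, from plant import readout, read_camera, get_calibration, job, robot gives the robot as it stands.
- The arm moves only by the shell command python3 -m handwheel 'ROWS' [FORCE]. ROWS is JSON, a list of rows, each a list of 5 numbers: the shift along the world's x, y, z in cm, then the turn about the world's z in rad, then the closure, from 0 (fully open) to 1 (shut). In form: [[tx, ty, tz, spin, gripper], ...]. A call has 1 to 10 rows; each row shifts and turns the commanded pose from where the row before left it; what a row does not reach is not made up. A row lasts 1/8 s, in which the tool goes at most 62.5 mm and 10.7 degrees, less where a joint would pass 70% of its speed; a pose out of reach is approached as far as the arm can. A call is refused whole if a number of a shift passes 6.25 or a number of a turn 0.188, either way. A call with a gripper value outside its range is refused whole. The fingers move at their own pace and stop on an object; FORCE is the grip in N (left out, the last holds). Time passes only in rows, so rows that do not move let the fingers close. It gives the time, the measured TCP pose, the force, the opening and the grip force at its end, in the units of the state.
- readout.read_state(): the state, without advancing time (a new reading comes with each control period).
- read_camera(name): name is "scene" or "top" or "wrist"; returns the picture (400x640x3 uint8, red, green, blue); there is no depth.
- get_calibration(name): a dict with "fovy" (degrees; the focal length in pixels is half the picture's height over the tangent of half this angle, whatever the lens; pixels are square), "cx", "cy" (the principal point, pixels), "dist_coeffs" ([k1, k2, p1, p2, k3] as OpenCV has them; the pictures are not rectified), "pose" (4x4, takes a point from camera to world coordinates). Camera axes: x right, y down, z forward; pixel columns grow to the right and rows downward; lengths in m; the calibration is good to about 2 mm. A picture is of the moment at which its call begins: read the wrist's pose just before it. get_calibration takes no time and is no camera call; for the wrist camera it gives the pose at the moment of the call.
- job.close_job(): hands the job in; it is judged then, once.
The state is a dict: "t": time; "q": joint angles; "dq": joint speeds; "joint_torque": joint torques, N m; "tool_pos": TCP position; "orientation": TCP orientation; "force": force on the tool from outside, world axes, zero at the start; "wrist_torque": the same for the moment, N m; "opening": finger opening in m; "gripper_force": force on a finger pad.
Only numpy, scipy, OpenCV 4.12 (cv2) and the standard library are available. Lean on these libraries where they do the work, as an engineer would, in place of code of your own. Each camera call takes 0.05 s, during which the arm holds its last target. There are 200 camera calls.

### The job

The steel angle-iron post has been left leaning on the wooden block: tip it up onto its foot, take the gripper off it and watch that it stands still by itself for about two seconds. Then slide it, standing, along the bench into the corner stop until its angle nests in the stop's angle with both legs flush, and leave it standing there. Do not lift the post off the bench or let it fall over, and leave the loose tools and other loose things on the bench where they are.

Things in the scene. Friction and masses are not known exactly. Their poses are not given: they have to be found in the camera images.
- post: loose steel post, 0.8 kg: square foot 60 x 60 x 16 mm with an upright angle iron (legs 36 wide, 4 thick), 180 mm tall in all. Origin: centre of the foot's underside; z up the post, x, y square to the foot. The angle stands on the foot's +x +y corner, outer faces flush with its +x and +y sides; V open to -x -y. Centre of mass at (9, 9, 47) mm: it tips over beyond 24 degrees towards +x or +y
- post_corner (a point): on the post: the bottom outer corner of its foot and angle, at (30, 30, 0) mm in the post's frame
- post_head (a point): on the post: middle of the top edge of the outer face of the x leg, at (30, 12, 180) mm in the post's frame; about 120 mm above the bench at the start, overhanging the block
- block: wooden block fixed to the bench, 50 (x) x 100 (y) x 84 mm high, origin at the centre of its underside. At the start the post leans 48 degrees towards its own +x, away from the robot: it stands on the bottom edge of its foot's +x side and the outer face of its x leg rests on the block's -x top edge; its head reaches 41 mm past that edge
- stop: corner stop fixed to the bench: upright dark angle iron, 60 mm high, 6 thick. Origin: inside corner at bench level. Inside faces: the planes x = 0 (running 55 mm to -y) and y = 0 (running 55 mm to -x); the V opens to -x -y. Screw flanges lie outside only. At the goal the post's axes are parallel to the stop's and post_corner is at this origin
- hammer: bystander, loose: ball-head hammer, 240 mm long, lying flat. Leave alone
- brush: bystander, loose: hand brush, 180 mm long, lying flat. Leave alone
- file: bystander, loose: flat file with a round wooden handle, 250 mm long, lying flat. Leave alone
- oil: bystander, loose: amber bottle, 52 mm across, 130 mm tall. Leave alone
- jar: bystander, loose: empty open steel cup, 80 mm across, 90 mm tall. Leave alone
- tin: bystander, loose: small closed tin, 52 mm across, 55 mm tall. Leave alone
- scales: bystander, loose: two wooden handle blanks stacked, 130 x 35 x 24 mm. Leave alone
Mind the look-alikes: they are no part of the job. Leave any pink or turquoise look-alike of the stop alone.

How it is judged:
By the outcome, as a careful person would: the job done as asked, in the order asked, and still so for the second after the job is handed in, with the robot touching nothing.
It also fails if it takes over 72 s, if anything falls off the work surface, if the arm or the gripper's body presses on something with over 40 N, if the wrist force passes 120 N, or if a joint passes its speed limit or range.

## Working session

There is one attempt and no reset: what is moved stays moved. The work goes in short steps, Python scripts to look and compute and a shell command to move; the robot and the scene stay as the last step left them, time stands still between calls to the robot, and variables do not carry over. Pictures are saved under pics/ and viewed, at most 10 in all, crops included, and the job is handed in when it is done.

```bash
ls; mkdir -p pics
cat > h.py <<'E'
import numpy as np, cv2
from plant import readout, read_camera, get_calibration, job, robot
def K(c):
    f=200/np.tan(np.radians(c["fovy"])/2)
    return np.array([[f,0,c["cx"]],[0,f,c["cy"]],[0,0,1.]])
def ray(c,uv):
    p=cv2.undistortPoints(np.array(uv,float).reshape(-1,1,2),K(c),np.array(c["dist_coeffs"],float)).reshape(-1,2)
    T=np.array(c["pose"]); d=np.c_[p,np.ones(len(p))]@T[:3,:3].T
    return T[:3,3],d
def onz(c,uv,z):
    o,d=ray(c,uv); return o+d*((z-o[2])/d[:,2:3])
def tri(c1,a,c2,b):
    o1,d1=ray(c1,a);o2,d2=ray(c2,b);out=[]
    for x,y in zip(d1,d2):
        s=np.linalg.lstsq(np.c_[x,-y],o2-o1,rcond=None)[0]
        p,q=o1+s[0]*x,o2+s[1]*y; out.append(np.r_[(p+q)/2,np.linalg.norm(p-q)])
    return np.array(out)
def proj(c,P):
    T=np.linalg.inv(np.array(c["pose"]))
    return cv2.projectPoints(np.array(P,float).reshape(-1,1,3),cv2.Rodrigues(T[:3,:3])[0],T[:3,3],K(c),np.array(c["dist_coeffs"],float))[0].reshape(-1,2)
E
python3 - <<'E'
from h import *
a=read_camera("scene");b=read_camera("top")
cv2.imwrite("pics/scene0.png",a[:,:,::-1]);cv2.imwrite("pics/top0.png",b[:,:,::-1])
for n in("scene","top","wrist"):
    c=get_calibration(n);print(n,c["fovy"],c["cx"],c["cy"],c["dist_coeffs"],np.round(c["pose"],3).tolist())
s=readout.read_state();print({k:np.round(v,3).tolist() for k,v in s.items()})
E
```

```text
pics
scene 47.57859667348535 313.29833339094506 194.8534663988422 [0.00758861 0.         0.         0.         0.        ] [[0.115, 0.798, -0.592, 1.333], [0.993, -0.101, 0.057, -0.055], [-0.015, -0.594, -0.804, 1.157], [0.0, 0.0, 0.0, 1.0]]
top 55.52545075741711 319.11291101521135 202.27915224151462 [-0.0567008  0.         0.         0.         0.       ] [[-0.111, -0.971, 0.213, 0.368], [-0.994, 0.109, -0.023, 0.056], [-0.001, -0.214, -0.977, 1.046], [0.0, 0.0, 0.0, 1.0]]
wrist 64.34382459760153 317.94080937556885 195.6302306909271 [-0.05114227  0.          0.          0.          0.        ] [[0.329, 0.916, 0.231, 0.131], [0.944, -0.318, -0.082, 0.59], [-0.002, 0.245, -0.97, 0.384], [0.0, 0.0, 0.0, 1.0]]
{'t': 0.1, 'q': [1.152, 0.131, 1.489, 0.0, 1.523, -0.085], 'dq': [0.001, -0.001, -0.002, 0.001, 0.002, 0.0], 'joint_torque': [0.001, -56.133, -49.31, 0.077, 0.029, -0.0], 'tool_pos': [0.196, 0.567, 0.404], 'orientation': [-0.522, -3.098, 0.003], 'force': [0.051, -0.033, -0.428], 'wrist_torque': [0.011, -0.045, 0.011], 'gripper_force': 0.0, 'opening': 0.093}
```

View pics/scene0.png

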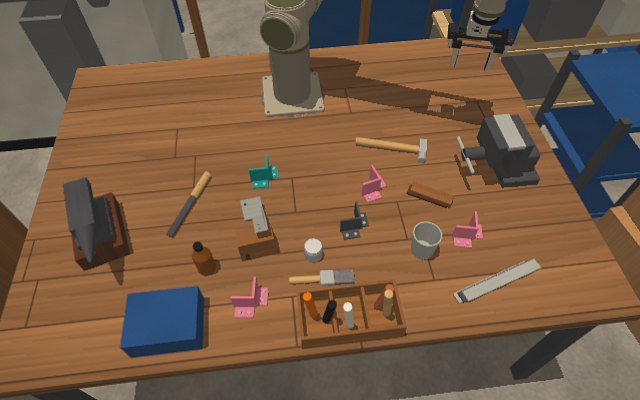

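View pics/top0.png

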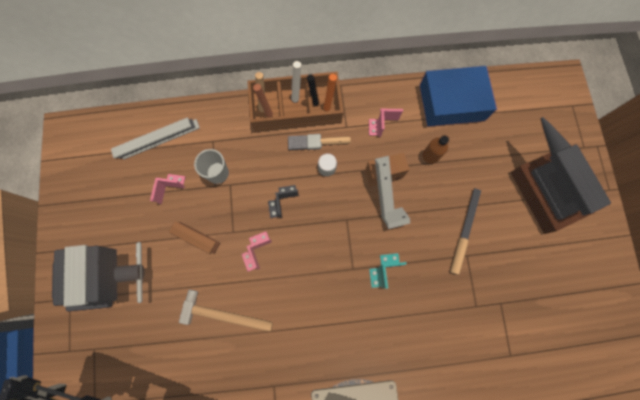

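Scene view: the post leans on the wooden block around (256,220). The stop candidates are dark (352,222), turquoise (263,175) and pink (373,185), (467,232), (250,298). Only the dark one at (352,222), top view (283,200), matches the "dark angle iron". I'll confirm it in an enlarged crop.

Run:
```python
import cv2,numpy as np
a=cv2.imread("pics/scene0.png");b=cv2.imread("pics/top0.png")
f=lambda im,x,y:cv2.resize(im[y:y+75,x:x+100],(400,300),interpolation=cv2.INTER_CUBIC)
cv2.imwrite("pics/c1.png",np.vstack([np.hstack([f(a,210,190),f(a,310,190)]),np.hstack([f(b,340,152),f(b,240,165)])]))
```

```text
(no output)
```

View pics/c1.png

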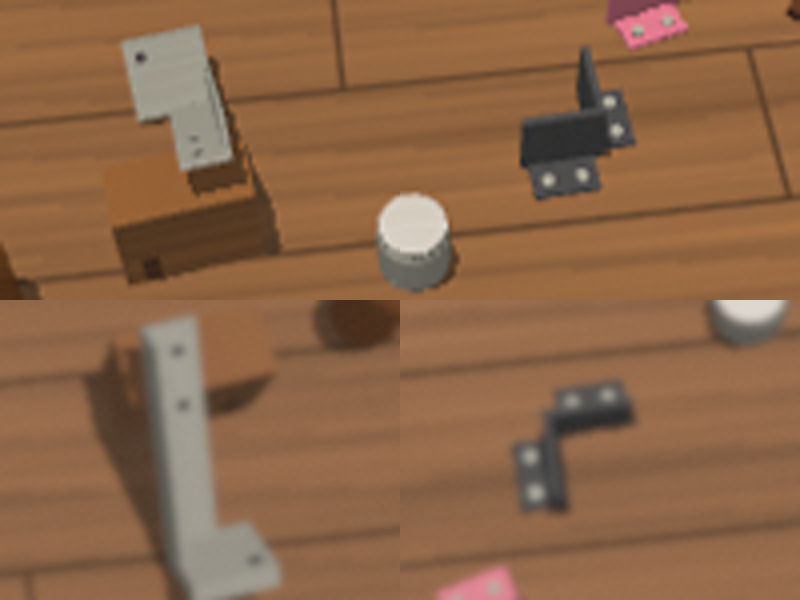

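The crop confirms it. The dark stop sits at scene (352,222) and top (280,200), with its V open towards −x −y and its flanges outside. The post leans towards +x on the block, foot nearest the robot at top (395,222). Next: rough positions, so I can bring the wrist camera over them.

Run:
```python
from h import *
s=get_calibration("scene");t=get_calibration("top")
S=lambda X,Y,o:(o+X/4,190+Y/4)
# stop: top inside corner etc: scene leg-top ends
sc=[S(210,112,310),S(122,118+2,310),S(187,47,310)]  # junction top, far end of x... leg tops
tp=[(240+150/4,165+112/4),(240+228/4,165+110/4),(240+162/4,165+205/4)]
print("stop tri",tri(s,sc[:1],t,tp[:1]).round(3))
print("stop top pts z.06",onz(s,sc,.06).round(3).tolist(),onz(t,tp,.06).round(3).tolist())
# post head corners (left/-y, right/+y in scene)
h=[S(180,168,210),S(232,158,210)]; g=[(340+195/4,152+18/4),(340+145/4,152+28/4)]
print("head",tri(s,h,t,g).round(3).tolist())
# foot top (-x) edge corners in scene and top
f=[S(122,40,210),S(200,26,210)]
print("foot hi edge z=.045+",onz(s,f,.05).round(3).tolist())
print("block top far edge",onz(s,[S(115,228,210),S(252,200,210)],.084).round(3).tolist())
print("others: tin,jar,oil,turq,pink",onz(t,[(327,160),(211,165),(437,150),(386,268),(258,250)],.03).round(3).tolist())
```

```text
stop tri [[0.623 0.149 0.055 0.013]]
stop top pts z.06 [[0.626, 0.154, 0.06], [0.625, 0.09, 0.06], [0.567, 0.148, 0.06]] [[0.621, 0.141, 0.06], [0.616, 0.089, 0.06], [0.557, 0.139, 0.06]]
head [[0.671, -0.154, 0.117, 0.005], [0.668, -0.12, 0.118, 0.008]]
foot hi edge z=.045+ [[0.51, -0.197, 0.05], [0.504, -0.138, 0.05]]
block top far edge [[0.693, -0.2, 0.084], [0.682, -0.106, 0.084]]
others: tin,jar,oil,turq,pink [[0.708, -0.003, 0.03], [0.73, 0.324, 0.03], [0.704, -0.317, 0.03], [0.393, -0.123, 0.03], [0.478, 0.21, 0.03]]
```

```bash
python3 -m handwheel '[[2.7,-4.4,0,0.033,0],[2.7,-4.4,0,0.033,0],[2.7,-4.4,0,0.033,0],[2.7,-4.4,0,0.033,0],[2.7,-4.4,0,0.033,0],[2.7,-4.4,0,0.033,0],[2.7,-4.4,0,0.033,0],[2.7,-4.4,0,0.033,0],[2.7,-4.4,0,0.033,0],[2.7,-4.4,0,0.033,0]]' 8
python3 -m handwheel '[[2.7,-4.4,0,0.033,0],[2.7,-4.4,0,0.033,0],[2.7,-4.4,0,0.033,0],[0,0,0,0,0],[0,0,0,0,0]]'
python3 - <<'E'
from h import *
import pickle
c=get_calibration("wrist");a=read_camera("wrist");cv2.imwrite("pics/w1.png",a[:,:,::-1]);pickle.dump(c,open("w1.pkl","wb"))
print(readout.read_state()["tool_pos"])
E
python3 -m handwheel '[[0,-5,0,0,0],[0,-5,0,0,0],[0,-5,0,0,0],[0,0,0,0,0],[0,0,0,0,0]]'
python3 - <<'E'
from h import *
import pickle
c=get_calibration("wrist");a=read_camera("wrist");cv2.imwrite("pics/w2.png",a[:,:,::-1]);pickle.dump(c,open("w2.pkl","wb"))
s=readout.read_state();print(s["tool_pos"],s["orientation"],np.round(s["q"],2))
E
```

```text
t: 1.35
tool_pos: [0.467, 0.1253, 0.4045]
orientation: [-0.004, -3.141, -0.0]
force: [-0.2, 0.9, -0.7]
opening: 0.0929
gripper_force: 0.0
t: 1.98
tool_pos: [0.5473, -0.0051, 0.4041]
orientation: [0.148, -3.137, -0.001]
force: [0.5, 0.2, 0.2]
opening: 0.0927
gripper_force: 0.0
[ 0.5472133  -0.00451842  0.40435416]
t: 2.65
tool_pos: [0.5475, -0.1539, 0.4048]
orientation: [-0.15, 3.138, 0.001]
force: [-0.6, 0.8, 0.2]
opening: 0.0929
gripper_force: 0.0
[ 0.54755615 -0.15355372  0.4048183 ] [-1.51719008e-01  3.13779474e+00  7.58541946e-04] [-0.36  0.05  1.58  0.    1.52 -2.03]
```

View pics/w1.png

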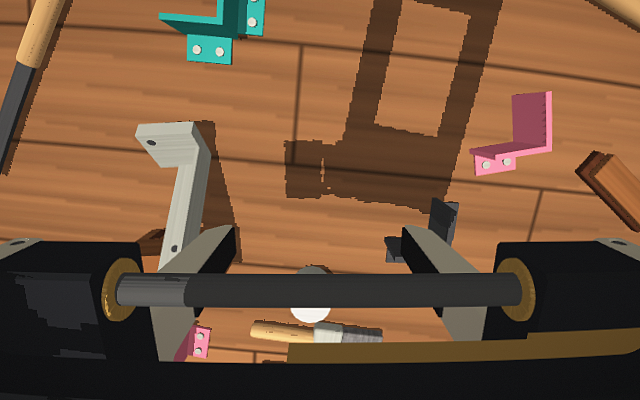

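View pics/w2.png

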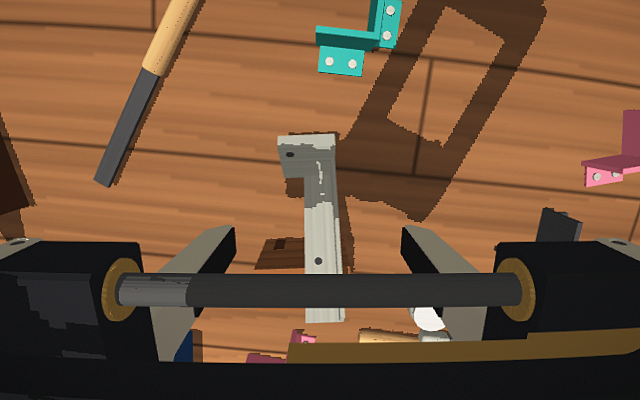

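Wrist views: in w2 the post is at (278–340,133–322), with the foot's raised edge at (277,136)–(335,134) and its head end at (306–345,320). In w1 the stop's leg shows at (440,215), partly hidden. I need sub-pixel corners, so one enlarged crop of both.

Run:
```python
import cv2,numpy as np
a=cv2.imread("pics/w1.png");b=cv2.imread("pics/w2.png")
f=lambda im,x,y,w,h,s:cv2.resize(im[y:y+h,x:x+w],(w*s,h*s),interpolation=cv2.INTER_CUBIC)
L=f(b,265,125,100,75,4);R=f(a,125,115,100,75,4);L2=f(b,285,250,100,75,4);R2=f(a,380,190,100,75,4)
cv2.imwrite("pics/c2.png",np.vstack([np.hstack([L,R]),np.hstack([L2,R2])]))
```

```text
(no output)
```

View pics/c2.png

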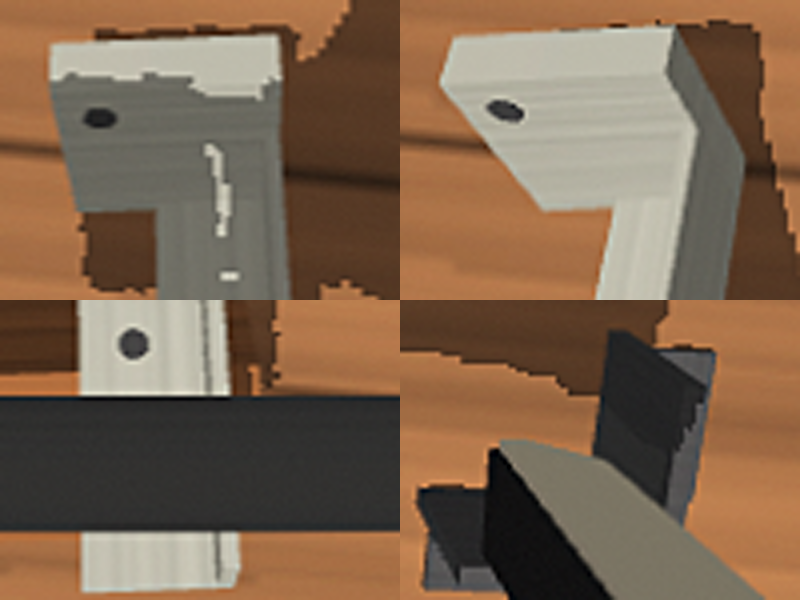

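```bash
cat > m.py <<'E'
from h import *
import pickle
c1=pickle.load(open("w1.pkl","rb"));c2=pickle.load(open("w2.pkl","rb"));s=get_calibration("scene");t=get_calibration("top")
w2=[(277.5,136),(334.5,133.75),(278,145),(335.25,144.5),(284.5,178)]
w1=[(139,124.25),(194.25,121.75),(135,135),(191.75,133),(161.25,167.5)]
P=tri(c1,w1,c2,w2);print(P.round(4))
for i,j in((0,1),(2,3)):
    d=P[j]-P[i];print("len",np.linalg.norm(d[:3]).round(4),"yaw",np.arctan2(-d[0],d[1]).round(3))
print("corner E z0",onz(c1,[(211.25,153.75)],0).round(4))
hs=[(210+180/4,190+168/4),(210+232/4,190+158/4)]
print("head w2/scene",tri(c2,[(305.5,323),(342.5,320)],s,hs).round(4))
print("head z.12",onz(c2,[(305.5,323),(340.5,320.5)],.121).round(4))
print("stop y face z0",onz(c1,[(433,197.5),(427.5,228)],0).round(4))
E
python3 m.py
```

```text
[[ 5.032e-01 -2.001e-01  4.220e-02  3.000e-04]
 [ 4.955e-01 -1.400e-01  4.250e-02  2.000e-04]
 [ 5.125e-01 -1.974e-01  5.530e-02  1.900e-03]
 [ 5.062e-01 -1.387e-01  5.280e-02  1.000e-03]
 [ 5.545e-01 -1.923e-01  1.000e-02  1.000e-04]]
len 0.0606 yaw 0.129
len 0.0591 yaw 0.107
corner E z0 [[ 0.5341 -0.1351  0.    ]]
head w2/scene [[ 0.6727 -0.1521  0.119   0.0018]
 [ 0.6677 -0.1168  0.1167  0.0012]]
head z.12 [[ 0.6714 -0.153   0.121 ]
 [ 0.6655 -0.1199  0.121 ]]
stop y face z0 [[0.5632 0.1428 0.    ]
 [0.6039 0.1431 0.    ]]
```

Every check agrees: foot edge heights 43 and 54 mm (45 and 55 expected), edge length 60 mm, and the head at 119 mm. Post yaw is 0.12 rad with the corner at (0.534, −0.135). I'll straddle the head across its y width.

```bash
python3 -m handwheel '[[5,0.7,0,0.012,0],[5,0.7,0,0.012,0],[0,0,-4.2,0,0],[0,0,-4.2,0,0],[0,0,-4.4,0,0],[0,0,0,0,0],[0,0,0,0,0]]' 5
```

```text
t: 3.58
tool_pos: [0.6477, -0.1396, 0.2772]
orientation: [0.19, -3.136, -0.0]
force: [-0.3, -0.1, 0.4]
opening: 0.0932
gripper_force: 0.0
```

```bash
python3 -m handwheel '[[0,0,0,0,0.4],[0,0,0,0,0.5],[0,0,0,0,0.55],[0,0,0,0,0.6]]' 5
python3 - <<'E'
from h import *
c=get_calibration("wrist");a=read_camera("wrist");cv2.imwrite("pics/w3.png",cv2.resize(a[100:400,160:480,::-1],(640,600)))
E
```

```text
t: 4.08
tool_pos: [0.6476, -0.1412, 0.2769]
orientation: [-0.187, 3.136, -0.0]
force: [-0.1, -0.3, 0.6]
opening: 0.0577
gripper_force: 0.0
```

```bash
python3 -m handwheel '[[0,0,0,0,0.6],[0,0,0,0,0.65],[0,0,0,0,0.65],[0,0,0,0,0.7],[0,0,0,0,0.7]]' 5
```

```text
t: 4.75
tool_pos: [0.6476, -0.141, 0.2768]
orientation: [-0.187, 3.136, 0.0]
force: [0.4, 1.7, 0.1]
opening: 0.0359
gripper_force: 5.0
```

```bash
python3 -m handwheel '[[-0.79,-0.1,0.74,0,0.7],[-0.83,-0.1,0.69,0,0.7],[-0.88,-0.11,0.63,0,0.7],[-0.93,-0.11,0.57,0,0.7],[-0.96,-0.12,0.5,0,0.7],[-0.99,-0.12,0.43,0,0.7],[0,0,0,0,0.7],[0,0,0,0,0.7]]' 5
python3 - <<'E'
from h import *
a=read_camera("scene");b=read_camera("top")
cv2.imwrite("pics/s3.png",np.hstack([cv2.resize(a[140:290,170:370,::-1],(400,300)),cv2.resize(b[110:260,300:500,::-1],(400,300))]))
E
```

```text
t: 5.75
tool_pos: [0.5939, -0.1477, 0.3126]
orientation: [-0.187, 3.135, -0.0]
force: [0.4, 0.3, 1.8]
opening: 0.036
gripper_force: 5.0
```

View pics/s3.png

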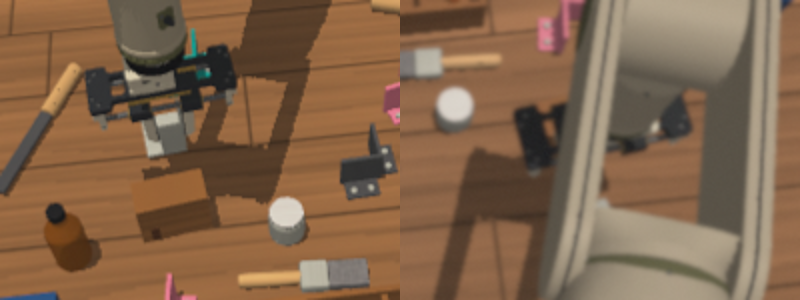

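The scene crop shows the post held in the fingers and clear of the block, with its foot at crop (165,140) still on the bench. A wrist force of +1.8 N means it isn't being lifted, so I'll finish the arc.

```bash
python3 -m handwheel '[[-1.03,-0.12,0.36,0,0.7],[-1.04,-0.13,0.29,0,0.7],[-1.07,-0.13,0.21,0,0.7],[-1.07,-0.13,0.13,0,0.7],[-0.6,-0.07,0.04,0,0.7],[-0.5,-0.06,0.02,0,0.7],[-0.55,-0.07,0,0,0.7],[-0.5,-0.06,-0.05,0,0.7],[0,0,0,0,0.7],[0,0,0,0,0.7]]' 5
python3 - <<'E'
from h import *
a=read_camera("scene");cv2.imwrite("pics/s4.png",a[:,:,::-1])
c=get_calibration("wrist");print(readout.read_state()["wrist_torque"])
b=read_camera("wrist")
cv2.imwrite("pics/s4c.png",np.hstack([cv2.resize(a[130:280,170:370,::-1],(400,300)),cv2.resize(b[::1,53:587,::-1],(400,300))]))
E
```

```text
t: 7.1
tool_pos: [0.5305, -0.1553, 0.3229]
orientation: [-0.187, 3.135, -0.0]
force: [1.9, 2.4, 4.9]
opening: 0.0362
gripper_force: 5.0
[ 0.75562605 -0.41017143  0.01517934]
```

View pics/s4c.png

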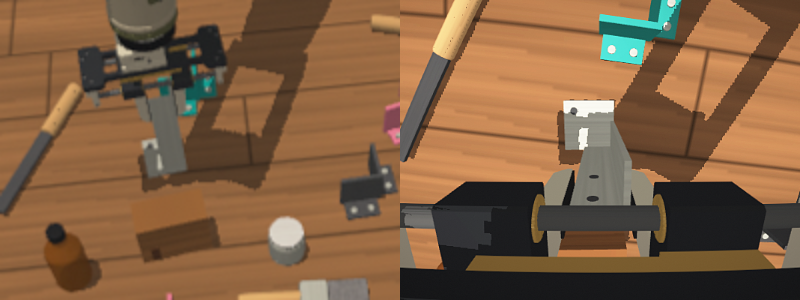

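Run:
```python
from h import *
c=get_calibration("wrist");s=get_calibration("scene")
px=[(270.6,133.3),(338.7,133.3)]
for z in(0,.01,.016):print(z,onz(c,px,z).round(4).tolist())
u=np.array([.993,.12,0]);v=np.array([-.12,.993,0]);E=np.array([.534,-.135,0])
Q=[E-.06*u,E-.06*u-.06*v,E-.06*u-.06*v+[0,0,.016],E-.06*v,E]
print(proj(c,Q).round(1).tolist(),proj(s,Q).round(1).tolist())
```

```text
0 [[0.4833, -0.2048, 0.0], [0.4758, -0.1413, 0.0]]
0.01 [[0.4826, -0.2034, 0.01], [0.4754, -0.142, 0.01]]
0.016 [[0.4822, -0.2025, 0.016], [0.4751, -0.1425, 0.016]]
[[338.0, 131.7], [273.9, 131.8], [271.5, 132.8], [276.1, 194.0], [337.2, 193.9]] [[259.8, 198.5], [241.0, 202.3], [240.2, 199.3], [243.7, 217.7], [263.0, 213.8]]
```

The foot projects where an upright post should be, within about 2 px. I'll ease off the residual −x push, then release.

```bash
python3 -m handwheel '[[0.15,0.02,0,0,0.7],[0.1,0.01,0.05,0,0.7],[0,0,0,0,0.7],[0,0,0,0,0.7]]' 3
```

```text
t: 7.7
tool_pos: [0.5323, -0.1551, 0.3223]
orientation: [0.187, -3.135, -0.0]
force: [-1.3, 1.6, 0.9]
opening: 0.0359
gripper_force: 3.0
```

```bash
python3 -m handwheel '[[-0.1,-0.03,0,0,0.7],[0,0,0,0,0.7],[0,0,0,0,0.66]]' 3; python3 -m handwheel '[[0,0,0,0,0.6],[0,0,0,0,0.55],[0,0,0,0,0.45],[0,0,0,0,0.3],[0,0,0,0,0.1],[0,0,0,0,0],[0,0,0,0,0]]' 3
```

```text
t: 8.07
tool_pos: [0.5316, -0.1554, 0.3225]
orientation: [0.187, -3.136, -0.0]
force: [1.7, 2.1, -2.3]
opening: 0.0357
gripper_force: 3.0
t: 8.95
tool_pos: [0.5317, -0.1554, 0.3228]
orientation: [0.187, -3.136, 0.0]
force: [-0.1, 0.0, 1.1]
opening: 0.0865
gripper_force: 0.0
```

```bash
python3 -m handwheel '[[0,0,2,0,0],[0,0,3.2,0,0],[0,0,3,0,0],[2.25,4.5,0,0,0],[2.25,4.5,0,0,0],[2.25,4.5,0,0,0],[2.25,4.5,0,0,0],[0,0,0,0,0],[0,0,0,0,0]]' 3
python3 - <<'E'
from h import *
import pickle
print(readout.read_state()["t"]);c=get_calibration("wrist");a=read_camera("wrist");cv2.imwrite("pics/w5.png",a[:,:,::-1]);pickle.dump(c,open("w5.pkl","wb"))
cv2.imwrite("pics/s5.png",read_camera("scene")[:,:,::-1])
E
python3 -m handwheel '[[0,0,0,0,0],[0,0,0,0,0],[0,0,0,0,0],[0,0,0,0,0],[0,0,0,0,0],[0,0,0,0,0],[0,0,0,0,0],[0,0,0,0,0],[0,0,0,0,0],[0,0,0,0,0]]'
python3 -m handwheel '[[0,0,0,0,0],[0,0,0,0,0],[0,0,0,0,0],[0,0,0,0,0],[0,0,0,0,0],[0,0,0,0,0],[0,0,0,0,0],[0,0,0,0,0]]'
python3 - <<'E'
from h import *
print(readout.read_state()["t"])
a=read_camera("wrist");b=read_camera("scene");A=cv2.imread("pics/w5.png")[:,:,::-1];B=cv2.imread("pics/s5.png")[:,:,::-1]
cv2.imwrite("pics/w6.png",a[:,:,::-1]);cv2.imwrite("pics/s6.png",b[:,:,::-1])
print([(np.abs(p.astype(int)-q).max(2)>30).sum() for p,q in((a,A),(b,B))])
cv2.imwrite("pics/c6.png",np.hstack([cv2.resize(a[:300,140:540,::-1],(400,300)),cv2.resize(b[120:270,200:400,::-1],(400,300))]))
E
```

```text
t: 10.07
tool_pos: [0.6217, 0.0246, 0.4059]
orientation: [-0.188, 3.135, -0.001]
force: [-0.0, -0.6, 0.1]
opening: 0.0933
gripper_force: 0.0
10.075
t: 11.42
tool_pos: [0.6217, 0.0246, 0.4048]
orientation: [0.187, -3.136, -0.0]
force: [0.0, 0.1, 0.2]
opening: 0.0933
gripper_force: 0.0
t: 12.42
tool_pos: [0.6217, 0.0246, 0.4048]
orientation: [0.187, -3.136, 0.0]
force: [0.6, 0.2, -0.2]
opening: 0.0928
gripper_force: 0.0
12.425
[np.int64(2623), np.int64(247)]
```

View pics/w6.png

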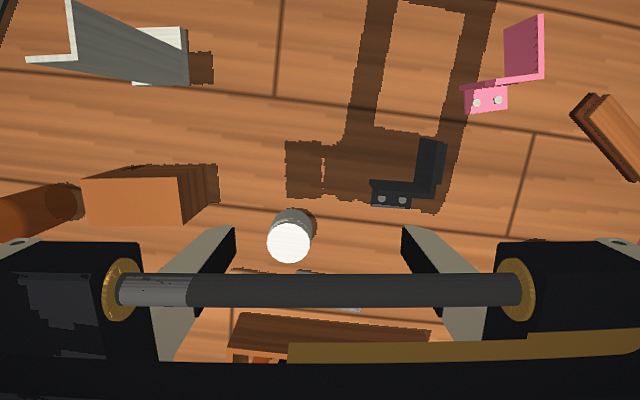

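The post stands free at w6 (70–190, 0–85). The stop is in view at (370–445,137–208), with its inside bottom corner near (415,181). Next I'll extract the stop's lines, and the post's change over the watch, by mask.

Run:
```python
from h import *
import pickle
a=cv2.imread("pics/w6.png");o=cv2.imread("pics/w5.png")
print("post diff",(np.abs(a.astype(int)-o)[0:90,20:192].max(2)>40).sum())
c=pickle.load(open("w5.pkl","rb"))
r=a[125:220,355:460].astype(int)
m=((r.max(2)-r.min(2))<22).astype(np.uint8)*255
k,_=cv2.findContours(m,cv2.RETR_EXTERNAL,cv2.CHAIN_APPROX_NONE);k=max(k,key=cv2.contourArea)
print((cv2.approxPolyDP(k,2,True).reshape(-1,2)+[355,125]).tolist())
mm=m>0
# left boundary of y leg rows 140..176 ; upper boundary of x leg cols 374..410
L=[(355+np.argmax(mm[y-125])-.5,y) for y in range(142,176,3)]
U=[(x,125+np.argmax(mm[:,x-355])-.5) for x in range(374,410,3)]
print([round(p[0]) for p in L],[round(p[1]) for p in U])
l=onz(c,L,0)[:,:2];u=onz(c,U,0)[:,:2]
pl=np.polyfit(l[:,0],l[:,1],1);pu=np.polyfit(u[:,1],u[:,0],1)
print("y-face yaw",pl[0].round(3),"x-face yaw",-pu[0].round(3))
# corner: y=pl0*x+pl1 ; x=pu0*y+pu1
x=(pu[0]*pl[1]+pu[1])/(1-pu[0]*pl[0]);print("corner",x.round(4),(pl[0]*x+pl[1]).round(4), l[0],u[0])
```

```text
post diff 405
[[447, 145], [420, 138], [414, 180], [402, 182], [370, 179], [369, 184], [373, 188], [371, 205], [408, 208], [412, 197], [433, 199], [435, 185], [440, 184]]
[418, 418, 418, 418, 416, 416, 416, 416, 416, 414, 414, 414] [178, 180, 180, 180, 180, 180, 180, 180, 180, 180, 182, 182]
y-face yaw 0.044 x-face yaw 0.041
corner 0.6183 0.1436 [0.56906405 0.14136213] [0.61988684 0.0949309 ]
```

The stop corner is at (0.618, 0.144) with yaw 0.043. Both faces agree, and the leg end comes out 55 mm away as it should. The post stood through 10.1–12.4 s. I'll check the change mask against it, then regrip it high across y.

```bash
python3 - <<'E'
from h import *
a=cv2.imread("pics/s5.png");b=cv2.imread("pics/s6.png")
d=(np.abs(a.astype(int)-b).max(2)>30);ys,xs=np.nonzero(d);print("scene diff post area",d[150:220,225:280].sum(),"where",np.median(xs),np.median(ys))
g=lambda n:cv2.imread(n,0)[0:90,20:192].astype(np.float32)
print(cv2.phaseCorrelate(g("pics/w5.png"),g("pics/w6.png")),cv2.phaseCorrelate(*[cv2.imread(n,0)[0:130,440:600].astype(np.float32) for n in("pics/w5.png","pics/w6.png")]))
E
python3 -m handwheel '[[-2.27,-4.5,0,0,0],[-2.27,-4.5,0,0,0],[-2.27,-4.5,0,0,0],[-2.26,-4.5,0,0,0],[0,0,0,0,0],[0,0,-3,0,0],[0,0,-3,0,0],[0,0,-3,0,0],[0,0,-2.3,0,0],[0,0,0,0,0]]' 20
```

```text
scene diff post area 5 where 320.0 66.0
((-0.9523955241840412, 0.040069491695540194), 0.9585434841815337) ((0.0193616145992479, 0.5995805555731692), 1.0010851928922866)
t: 13.78
tool_pos: [0.5304, -0.1542, 0.2896]
orientation: [0.188, -3.132, -0.003]
force: [0.1, 0.3, 0.6]
opening: 0.0928
gripper_force: 0.0
```

The scene view shows the post unchanged over the watch, and the wrist difference is only the camera settling. Closing on the post now.

```bash
python3 -m handwheel '[[0,0,0,0,0.3],[0,0,0,0,0.45],[0,0,0,0,0.55],[0,0,0,0,0.6],[0,0,0,0,0.63],[0,0,0,0,0.66],[0,0,0,0,0.7],[0,0,0,0,0.7]]' 5
python3 -m handwheel '[[0,0,0,0,0.7],[0,0,0,0,0.7],[0,0,0,0,0.7]]' 30
```

```text
t: 14.78
tool_pos: [0.5309, -0.1553, 0.2918]
orientation: [0.187, -3.136, -0.001]
force: [-1.4, 1.8, 0.1]
opening: 0.036
gripper_force: 5.0
t: 15.15
tool_pos: [0.5309, -0.1553, 0.2918]
orientation: [0.187, -3.136, -0.001]
force: [-0.4, 2.6, 0.9]
opening: 0.0354
gripper_force: 30.0
```

```bash
python3 -m handwheel '[[0.1,0.4,0,0,0.7],[0.15,0.6,0,0,0.7],[0.25,1,0,-0.004,0.7],[0.25,1,0,-0.004,0.7]]' 30
python3 -m handwheel '[[0.34,1.3,0,-0.004,0.7],[0.34,1.3,0,-0.004,0.7],[0.34,1.3,0,-0.004,0.7],[0.34,1.3,0,-0.004,0.7],[0.34,1.3,0,-0.004,0.7],[0.34,1.3,0,-0.004,0.7],[0.34,1.3,0,-0.004,0.7],[0.34,1.3,0,-0.004,0.7],[0.34,1.3,0,-0.004,0.7],[0.34,1.3,0,-0.004,0.7]]' 30
python3 -m handwheel '[[0,0,0,0,0.7]]' 30
python3 - <<'E'
from h import *
c=get_calibration("wrist");a=read_camera("wrist");cv2.imwrite("pics/w7.png",a[:,:,::-1]);s=readout.read_state();print(s["force"],s["wrist_torque"])
E
```

```text
t: 15.65
tool_pos: [0.5386, -0.1247, 0.2918]
orientation: [0.174, -3.137, 0.0]
force: [-0.6, -6.3, -3.0]
opening: 0.0357
gripper_force: 30.0
t: 16.9
tool_pos: [0.5727, 0.0055, 0.2918]
orientation: [0.111, -3.14, -0.0]
force: [-0.5, -2.5, -1.5]
opening: 0.0358
gripper_force: 30.0
t: 17.02
tool_pos: [0.5728, 0.0063, 0.2919]
orientation: [-0.114, 3.139, 0.003]
force: [0.3, 2.5, -4.4]
opening: 0.0358
gripper_force: 30.0
[2.71735716 5.29796156 2.69792907] [ 1.1923538  -0.38563498 -0.00189537]
```

```bash
python3 -m handwheel '[[0.32,1.3,-0.03,-0.0036,0.7],[0.32,1.3,0,-0.0036,0.7],[0.32,1.3,0,-0.0036,0.7],[0.32,1.3,0,-0.0036,0.7],[0.32,1.3,0,-0.0036,0.7],[0.32,1.3,0,-0.0036,0.7],[0.32,1.3,0,-0.0036,0.7],[0.32,1.3,0,-0.0036,0.7],[0,0,0,0,0.7],[0,0,0,0,0.7]]' 30
python3 -m handwheel '[[0,0,0,0,0.7],[0,0,0,0,0.7]]' 5
```

```text
t: 18.32
tool_pos: [0.5982, 0.1098, 0.2919]
orientation: [-0.067, 3.14, 0.004]
force: [0.4, 2.9, -2.4]
opening: 0.0355
gripper_force: 30.0
t: 18.58
tool_pos: [0.5983, 0.109, 0.292]
orientation: [-0.066, 3.14, 0.002]
force: [1.0, 4.8, 2.8]
opening: 0.0361
gripper_force: 5.0
```

```bash
python3 -m handwheel '[[0,0.1,0,0,0.7],[0,0,0,0,0.7],[0,0,0,0,0.7]]' 3
python3 -m handwheel '[[0,0,0,0,0.6],[0,0,0,0,0.55],[0,0,0,0,0.45],[0,0,0,0,0.3],[0,0,0,0,0.1],[0,0,0,0,0],[0,0,0,0,0]]' 3
python3 - <<'E'
from h import *
import pickle
c=get_calibration("wrist");a=read_camera("wrist");cv2.imwrite("pics/w8.png",a[:,:,::-1]);pickle.dump(c,open("w8.pkl","wb"))
b=read_camera("scene");cv2.imwrite("pics/s8.png",b[:,:,::-1])
s=get_calibration("scene")
u=np.array([.999,.043,0]);v=np.array([-.043,.999,0]);E=np.array([.604,.128,0])
Q=[E-.06*u,E-.06*u-.06*v,E-.06*u+[0,0,.016],E-.06*u-.06*v+[0,0,.016],E-.06*v,E]
print(proj(c,Q).round(1).tolist())
r=a.astype(int);m=((r.max(2)-r.min(2)<40)&(r.max(2)>90)).astype(np.uint8)*255
m[215:]=0
k,_=cv2.findContours(m,cv2.RETR_EXTERNAL,cv2.CHAIN_APPROX_NONE)
for q in sorted(k,key=cv2.contourArea)[-3:]:print(cv2.contourArea(q),cv2.approxPolyDP(q,2,True).reshape(-1,2).tolist())
E
```

```text
t: 18.95
tool_pos: [0.5983, 0.1096, 0.2919]
orientation: [-0.066, 3.14, 0.001]
force: [2.5, 5.1, 3.0]
opening: 0.0361
gripper_force: 3.0
t: 19.82
tool_pos: [0.5981, 0.1096, 0.2915]
orientation: [-0.067, 3.141, -0.0]
force: [0.6, -0.4, 0.0]
opening: 0.0869
gripper_force: 0.0
[[338.4, 135.2], [267.2, 135.4], [339.7, 136.4], [264.1, 136.6], [269.9, 204.0], [337.5, 203.9]]
93.5 [[429, 98], [425, 101], [425, 107], [431, 109], [435, 106], [435, 100]]
102.5 [[459, 91], [455, 97], [458, 102], [463, 102], [467, 95], [464, 91]]
6044.5 [[266, 138], [269, 209], [295, 209], [295, 214], [360, 214], [341, 169], [340, 136]]
```

The foot's contour, (266,138)–(340,136), matches the predicted flat, upright outline within 2 px, so the post stands about 15 mm short of the stop on both faces. Next: turn the gripper to the diagonal, lower it behind the foot's inner corner, and push at foot height with the fingers either side of that corner.

```bash
python3 -m handwheel '[[0,0,2.5,0,0],[0,0,4,0,0],[0,0,3,0,0],[-1.12,-1.01,0,0.131,0],[-1.12,-1.01,0,0.131,0.3],[-1.12,-1.01,0,0.131,0.68],[-1.12,-1.01,0,0.131,0.68],[-1.12,-1.01,0,0.131,0.68],[-1.12,-1.01,0,0.131,0.68],[0,0,0,0,0.68]]' 20
python3 -m handwheel '[[0,0,0,0,0.68],[0,0,-3.8,0,0.68],[0,0,-3.8,0,0.68],[0,0,-3.8,0,0.68],[0,0,-3.8,0,0.68],[0,0,-2.5,0,0.68],[0,0,-1.4,0,0.68],[0,0,0,0,0.68],[0,0,0,0,0.68]]'
```

```text
t: 21.18
tool_pos: [0.5305, 0.0486, 0.3867]
orientation: [-1.262, 2.877, -0.0]
force: [-0.7, -0.2, -0.9]
opening: 0.0377
gripper_force: 0.0
t: 22.3
tool_pos: [0.5317, 0.0491, 0.1968]
orientation: [-1.263, 2.874, -0.001]
force: [0.8, -0.3, 0.5]
opening: 0.03
gripper_force: 0.0
```

```bash
python3 -m handwheel '[[0,0,-0.3,0,0.68],[0.88,0.96,0,0,0.68],[0.88,0.96,0,0,0.68],[0.2,0.22,0,0,0.68],[0.2,0.22,0,0,0.68],[0.2,0.22,0,0,0.68],[0.2,0.22,0,0,0.68]]'
python3 -m handwheel '[[0.2,0.22,0,0,0.68],[0.2,0.22,0,0,0.68],[0.14,0.15,0,0,0.68]]'
```

```text
t: 23.18
tool_pos: [0.5563, 0.0762, 0.1924]
orientation: [1.263, -2.874, 0.002]
force: [-3.9, -6.3, 3.8]
opening: 0.0297
gripper_force: 2.9
t: 23.55
tool_pos: [0.5614, 0.0821, 0.1923]
orientation: [1.263, -2.873, 0.001]
force: [-5.1, -5.7, 5.7]
opening: 0.0297
gripper_force: 3.8
```

```bash
python3 -m handwheel '[[0.1,0.11,0,0,0.68],[0.1,0.11,0,0,0.68],[0.1,0.11,0,0,0.68]]'; python3 -m handwheel '[[0.07,0.08,0,0,0.68],[0.07,0.08,0,0,0.68]]'; python3 -m handwheel '[[0.07,0.08,0,0,0.68],[0,0,0,0,0.68]]'
```

```text
t: 23.92
tool_pos: [0.5634, 0.0842, 0.1921]
orientation: [1.261, -2.869, 0.003]
force: [-14.3, -16.3, 13.1]
opening: 0.0296
gripper_force: 10.2
t: 24.18
tool_pos: [0.5642, 0.085, 0.192]
orientation: [1.26, -2.867, 0.004]
force: [-18.0, -20.2, 18.0]
opening: 0.0301
gripper_force: 13.4
t: 24.42
tool_pos: [0.5647, 0.0854, 0.1919]
orientation: [1.259, -2.866, 0.004]
force: [-19.3, -21.1, 18.3]
opening: 0.0299
gripper_force: 14.3
```

Force has built up evenly on both axes (about 28 N) where nesting was expected. I'll back off along the diagonal, rise clear and check.

```bash
python3 -m handwheel '[[-0.1,-0.11,0,0,0.68],[-0.2,-0.22,0,0,0.68],[-0.4,-0.44,0,0,0.68],[-1,-1.1,0,0,0.68],[-1.5,-1.6,0,0,0.68],[-1.5,-1.6,0,0,0.68],[-1,-1.1,2,0,0.68],[0,0,5,0,0.68],[0,0,5,0,0.68],[0,0,5,0,0.68]]'
python3 -m handwheel '[[0,0,4,0,0.3],[0,-5,0,-0.13,0],[0,-5,0,-0.13,0],[3,-3,0,-0.13,0],[4,-2,0,-0.13,0],[4,0,0,-0.13,0],[0,0,0,-0.13,0],[0,0,0,0,0],[0,0,0,0,0]]'
python3 - <<'E'
from h import *
import pickle
c=get_calibration("wrist");a=read_camera("wrist");cv2.imwrite("pics/w9.png",a[:,:,::-1]);pickle.dump(c,open("w9.pkl","wb"))
b=read_camera("scene");cv2.imwrite("pics/s9.png",b[:,:,::-1]);t=read_camera("top");cv2.imwrite("pics/t9.png",t[:,:,::-1])
for n in("scene","wrist"):print(proj(get_calibration(n),[(.618,.144,0),(.618,.144,.06),(.618,.144,.18),(.56,.08,.016)]).round(0).tolist())
f=lambda im,x,y:cv2.resize(im[y:y+75,x:x+100,::-1],(400,300),interpolation=cv2.INTER_CUBIC)
cv2.imwrite("pics/c9.png",np.vstack([np.hstack([f(b,300,155),f(t,235,155)]),cv2.resize(a[0:240,:,::-1],(800,300))]))
E
```

```text
t: 25.68
tool_pos: [0.5092, 0.0266, 0.364]
orientation: [-1.264, 2.876, 0.0]
force: [0.5, 0.5, 0.3]
opening: 0.0298
gripper_force: 0.0
t: 26.8
tool_pos: [0.6195, -0.1232, 0.4027]
orientation: [-0.081, 3.14, -0.0]
force: [-0.1, 0.1, 0.2]
opening: 0.093
gripper_force: 0.0
[[357.0, 227.0], [358.0, 216.0], [361.0, 191.0], [333.0, 211.0]]
[[529.0, 183.0], [564.0, 195.0], [678.0, 234.0], [495.0, 134.0]]
```

View pics/c9.png

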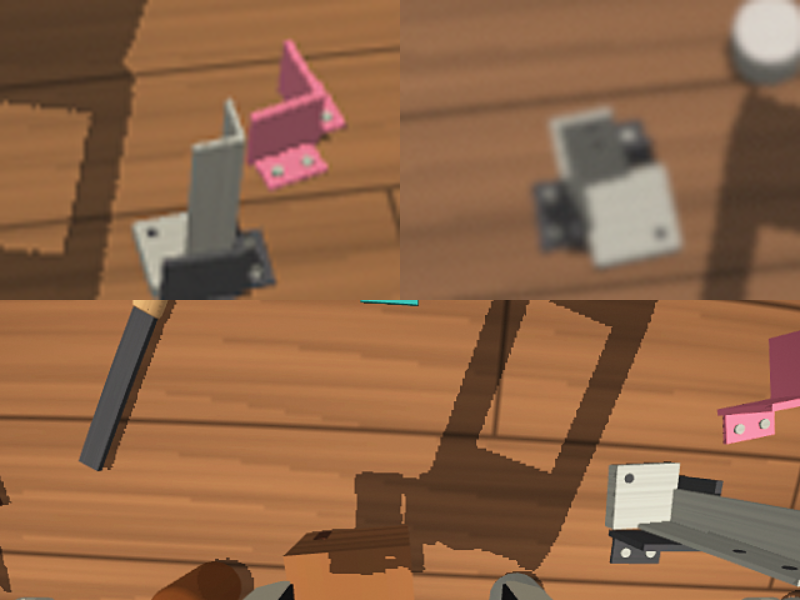

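Crop: the post stands upright inside the dark stop, leg faces against the stop's walls in the scene view (crop 165–240,100–260), and the foot sits in the V in the top view. To measure how flush it is, I'll return to the camera pose the stop was measured from and fit the foot's −x and −y edges there.

```bash
python3 -m handwheel '[[0.05,3.7,0.05,0.017,0],[0.05,3.7,0.05,0.017,0],[0.05,3.7,0.05,0.017,0],[0.05,3.7,0.05,0.017,0],[0,0,0,0,0],[0,0,0,0,0],[0,0,0,0,0]]'
cat > foot.py <<'E'
from h import *
c=get_calibration("wrist");a=read_camera("wrist");cv2.imwrite("pics/w10.png",a[:,:,::-1])
E=np.array([.6183,.1436]);u=np.array([.999,.043]);v=np.array([-.043,.999])
P=lambda x,y,z:np.r_[E+x*u+y*v,z]
print("pred",proj(c,[P(-.06,0,.016),P(-.06,-.06,.016),P(0,-.06,.016),P(-.06,-.06,0),P(0,-.06,0),P(-.06,0,0)]).round(1).tolist())
r=a.astype(int);m=((r.max(2)-r.min(2)<45)&(r.max(2)>85)).astype(np.uint8)*255;m[230:]=0;m[:,520:]=0;m[:,:340]=0
k,_=cv2.findContours(m,cv2.RETR_EXTERNAL,cv2.CHAIN_APPROX_NONE)
for q in sorted(k,key=cv2.contourArea)[-2:]:print(cv2.contourArea(q),cv2.approxPolyDP(q,1.5,True).reshape(-1,2).tolist())
E
python3 foot.py
```

```text
t: 27.82
tool_pos: [0.6219, 0.0238, 0.4046]
orientation: [-0.181, 3.136, -0.0]
force: [-1.4, -0.7, -0.2]
opening: 0.0929
gripper_force: 0.0
pred [[425.0, 133.5], [373.2, 129.4], [367.6, 180.9], [371.0, 128.8], [365.6, 178.3], [420.6, 132.7]]
56.0 [[405, 225], [407, 229], [428, 229]]
7684.0 [[368, 126], [366, 175], [369, 178], [388, 177], [440, 223], [490, 223], [497, 172], [422, 149], [422, 127]]
```

The push ended against both walls, but the foot edges suggest a post yaw near 0.10, while my coarse stop estimate was 0.04. I'll move the wrist camera closer, above and outside the stop, and fit both sets of edges numerically.

```bash
python3 -m handwheel '[[4,0.5,0,-0.045,0],[3.8,4.5,0,0,0],[0,4.6,0,0,0],[0,4.5,0,0,0],[0,0,-3.5,0,0],[0,0,-3.5,0,0],[0,0,0,0,0],[0,0,0,0,0]]'
cat > gap.py <<'E'
from h import *
import pickle,sys
c=get_calibration("wrist");a=read_camera("wrist");n=sys.argv[1];cv2.imwrite(f"pics/{n}.png",a[:,:,::-1]);pickle.dump(c,open(f"{n}.pkl","wb"))
print("tcp",readout.read_state()["tool_pos"].round(4))
E_=np.array([.6183,.1436])
P=lambda x,y,z:(E_[0]+x,E_[1]+y,z)
print("pred corner z0,.06,.18",proj(c,[P(0,0,0),P(0,0,.06),P(0,0,.18),P(0,-.036,.18),P(-.036,0,.18),P(.006,-.055,.06),P(-.055,.006,.06)]).round(0).tolist())
r=a.astype(int);sat=r.max(2)-r.min(2);v=r.max(2)
x0=np.array(proj(c,[P(0,0,.06)])[0],int)
# label map: W wood, D dark grey, L light grey
lab=np.where(sat>=30,'.',np.where(v<75,'D',np.where(v<105,'d','L')))
for y in range(max(0,x0[1]-110),min(400,x0[1]+70),4):print(y,''.join(lab[y,max(0,x0[0]-150):x0[0]+110:3]))
print("col0",x0[0]-150)
E
python3 gap.py g1
```

```text
t: 28.88
tool_pos: [0.7004, 0.1652, 0.336]
orientation: [-0.111, 3.138, 0.0]
force: [0.9, 0.6, 1.9]
opening: 0.0929
gripper_force: 0.0
tcp [0.7007 0.1654 0.337 ]
pred corner z0,.06,.18 [[300.0, 100.0], [296.0, 97.0], [277.0, 80.0], [189.0, 74.0], [281.0, -17.0], [225.0, 100.0], [308.0, 20.0]]
0 ........................................LLLddd.........................................
4 ........................................LLLdddd........................................
8 ........................................LLLdddd........................................
12 ........................................LLLdddd.............DDDDDDDDDD.................
16 ........................................LLLddddd.......................................
20 .......................................LLLLLddddLLLddd.................................
24 ............................LLLLLLLLLLLLLLLLdddddLLddd.................................
28 ............................LLLLLLLLLLLLLLLLdddddLLddd.................................
32 ............................LLLDddLLLLLLLLLLdddddLLddd........................
[... 2338 characters left out ...]
...............................................
140 .......................................................................................
144 dddd...................................................................................
148 ddddddd................................................................................
152 LdddddddL.DD...........................................................................
156 LdLddddddL.............................................................................
160 dLLLddddddd.......................................DDDDDDD..............................
164 LdLLddddddd..........................................................DDDDDD............
col0 146
```

The label map shows bare wood between the post's x face and the stop wall at (275–296, 92), tapering to contact at the −y end. So the post is still about 0.06 rad off and not flush. To square it, I'll push +x on the foot's −x side with one finger, then +y on the −y side.

```bash
python3 -m handwheel '[[0,0,4,0,0],[0,0,3,0,0],[-2.8,-1.56,0,0.152,0],[-2.8,-1.56,0,0.152,0.376],[-2.8,-1.56,0,0.152,0.376],[-2.8,-1.56,0,0.152,0.376],[-2.8,-1.56,0,0.152,0.376],[0,0,0,0,0.376],[0,0,0,0,0.376]]' 20
python3 -m handwheel '[[0,0,-4.5,0,0.376],[0,0,-4.5,0,0.376],[0,0,-4.5,0,0.376],[0,0,-4.5,0,0.376],[0,0,-2.2,0,0.376],[0,0,-1,0,0.376],[0,0,0,0,0.376],[0,0,0,0,0.376]]'
```

```text
t: 30.05
tool_pos: [0.5606, 0.0879, 0.4066]
orientation: [-1.264, 2.873, -0.002]
force: [0.1, 0.4, -0.0]
opening: 0.0577
gripper_force: 0.0
t: 31.05
tool_pos: [0.561, 0.0881, 0.1941]
orientation: [-1.267, 2.872, -0.001]
force: [1.0, -0.2, 0.1]
opening: 0.0582
gripper_force: 0.0
```

```bash
python3 -m handwheel '[[0.4,0.02,0,0,0.376],[0.4,0.02,0,0,0.376],[0.2,0.01,0,0,0.376],[0.1,0,0,0,0.376]]'; python3 -m handwheel '[[0.1,0,0,0,0.376],[0.1,0.01,0,0,0.376]]';  python3 -m handwheel '[[0.1,0,0,0,0.376],[0,0,0,0,0.376]]'
```

```text
t: 31.55
tool_pos: [0.5711, 0.0884, 0.1926]
orientation: [-1.269, 2.874, -0.0]
force: [0.6, -0.1, -0.2]
opening: 0.0584
gripper_force: 0.0
t: 31.8
tool_pos: [0.5723, 0.0885, 0.1923]
orientation: [1.268, -2.872, -0.001]
force: [-7.3, -1.5, 7.4]
opening: 0.0581
gripper_force: 4.0
t: 32.05
tool_pos: [0.5727, 0.0885, 0.1921]
orientation: [1.268, -2.87, -0.002]
force: [-9.9, -0.0, 7.6]
opening: 0.0581
gripper_force: 4.9
```

```bash
python3 -m handwheel '[[0.1,0,0.05,0,0.376],[0.1,0.01,0.05,0,0.376]]';  python3 -m handwheel '[[0.1,0,0,0,0.376],[0.1,0,0,0,0.376]]'; python3 -m handwheel '[[0.1,0,0,0,0.376],[0,0,0,0,0.376]]'
```

```text
t: 32.3
tool_pos: [0.575, 0.0886, 0.1926]
orientation: [1.268, -2.871, -0.002]
force: [-2.8, 0.4, -1.2]
opening: 0.0582
gripper_force: 1.7
t: 32.55
tool_pos: [0.577, 0.0887, 0.1926]
orientation: [1.268, -2.871, -0.002]
force: [-7.9, 0.9, -1.7]
opening: 0.0579
gripper_force: 3.9
t: 32.8
tool_pos: [0.5775, 0.0888, 0.1924]
orientation: [1.267, -2.869, -0.003]
force: [-10.9, 0.3, 2.1]
opening: 0.0585
gripper_force: 5.1
```

```bash
python3 -m handwheel '[[0.1,0,0.04,0,0.376],[0.1,0,0.04,0,0.376]]';  python3 -m handwheel '[[0.1,0,0.03,0,0.376],[0,0,0,0,0.376]]'
```

```text
t: 33.05
tool_pos: [0.5785, 0.089, 0.1923]
orientation: [1.266, -2.867, -0.006]
force: [-14.7, 2.9, 2.6]
opening: 0.0584
gripper_force: 7.6
t: 33.3
tool_pos: [0.5789, 0.0892, 0.1923]
orientation: [1.266, -2.865, -0.007]
force: [-17.9, 2.6, 4.0]
opening: 0.0585
gripper_force: 8.3
```

```bash
python3 -m handwheel '[[-0.3,0,0,0,0.376],[-0.7,-0.2,0,0,0.376],[-0.7,-0.5,-0.1,0,0.376],[0,0,0,0,0.376],[0,0,0,0,0.376]]'; python3 -m handwheel '[[-0.02,0.5,0,0,0.376],[-0.01,0.3,0,0,0.376],[0,0.2,0,0,0.376],[0,0.1,0,0,0.376]]';python3 -m handwheel '[[0,0.1,0.04,0,0.376],[0,0.1,0.04,0,0.376]]'; python3 -m handwheel '[[0,0.1,0.04,0,0.376],[0,0.1,0.03,0,0.376]]'
```

```text
t: 33.92
tool_pos: [0.5653, 0.0814, 0.1941]
orientation: [-1.268, 2.873, -0.001]
force: [0.7, -0.6, 0.2]
opening: 0.0578
gripper_force: 0.0
t: 34.42
tool_pos: [0.5647, 0.0929, 0.1936]
orientation: [1.269, -2.874, 0.0]
force: [0.3, 0.1, 0.6]
opening: 0.0578
gripper_force: 0.0
t: 34.67
tool_pos: [0.5646, 0.0944, 0.1943]
orientation: [1.268, -2.874, 0.001]
force: [0.3, -2.9, -1.7]
opening: 0.0579
gripper_force: 1.4
t: 34.92
tool_pos: [0.564, 0.0958, 0.1943]
orientation: [1.267, -2.872, 0.001]
force: [-2.5, -8.6, -3.8]
opening: 0.0581
gripper_force: 4.0
```

```bash
python3 -m handwheel '[[0.03,0.1,0,0,0.376],[0,0.1,0,0,0.376]]'; python3 -m handwheel '[[0,0.1,0,0,0.376],[0,0.1,0,0,0.376]]';python3 -m handwheel '[[0,0.1,0.03,0,0.376],[0,0,0,0,0.376]]'
```

```text
t: 35.17
tool_pos: [0.5641, 0.0967, 0.1941]
orientation: [1.266, -2.87, 0.004]
force: [-3.8, -16.5, -1.9]
opening: 0.0582
gripper_force: 7.9
t: 35.42
tool_pos: [0.5642, 0.0974, 0.1941]
orientation: [1.264, -2.869, 0.007]
force: [-4.8, -22.5, -0.8]
opening: 0.0588
gripper_force: 11.6
t: 35.67
tool_pos: [0.564, 0.0978, 0.1941]
orientation: [1.263, -2.869, 0.008]
force: [-4.0, -23.4, -1.0]
opening: 0.0579
gripper_force: 12.0
```

```bash
python3 -m handwheel '[[0,-0.5,0,0,0.376],[-0.7,-1.2,0,0,0.376],[-1.5,-1.5,0,0,0.376],[0,0,5,0,0.376],[0,0,5,0,0.376],[0,0,5,0,0.376],[0,0,6,0,0.376]]'
python3 -m handwheel '[[3.2,2,0,-0.152,0],[3.2,2,0,-0.152,0],[3.2,2,0,-0.152,0],[3.2,2,0,-0.152,0],[3,1.7,0,-0.15,0],[0,0,-3.5,0,0],[0,0,-3.5,0,0],[0,0,0,0,0],[0,0,0,0,0]]'
python3 gap.py g2
```

```text
t: 36.55
tool_pos: [0.5421, 0.0696, 0.4067]
orientation: [1.269, -2.873, -0.001]
force: [1.0, 1.3, -0.1]
opening: 0.058
gripper_force: 0.0
t: 37.67
tool_pos: [0.7011, 0.1666, 0.3373]
orientation: [-0.115, 3.138, 0.001]
force: [0.1, -0.6, 0.3]
opening: 0.093
gripper_force: 0.0
tcp [0.7014 0.1666 0.3382]
pred corner z0,.06,.18 [[299.0, 99.0], [295.0, 95.0], [274.0, 78.0], [187.0, 72.0], [279.0, -18.0], [224.0, 98.0], [307.0, 20.0]]
0 .........................................LLLdd.........................................
4 .........................................LLLddd........................................
8 .........................................LLLddd........................................
12 .........................................LLLdddd...............DDDDDDD.................
16 .........................................LLLdddd.......................................
20 .........................................LLLdddd...ddd.................................
24 ................................LLLLLL..LLLLddddd..ddd.................................
28 .............................
[... 2478 characters left out ...]
...............................................
140 .......................................................................................
144 dddddL.................................................................................
148 ddddddddD..............................................................................
152 LLdddddddd.............................................................................
156 LLLdddddddd..............................DDD...........................................
160 LdLLddddddd............................................DDDDDDD.........................
164 LLLLLddddddd.............................................................DDDDDDD.......
col0 144
```

The bare wood between the x face and the wall has gone. I'll fit the leg-top edges (z = 0.18) and wall-top edges (z = 0.06) from this view to compare yaw and offset.

Run:
```python
from h import *
import pickle
c=pickle.load(open("g2.pkl","rb"));a=cv2.imread("pics/g2.png").astype(int);v=a.max(2);s=v-a.min(2)
f=lambda q:' '.join(f"{x}{'w' if y>=30 else ''}" for x,y in q)
for r in(8,22,34,50):print("row",r,f(zip(v[r,262:312:1],s[r,262:312:1])))
for x in(200,240,262,285):print("col",x,f(zip(v[60:112:1,x],s[60:112:1,x])))
```

```text
row 8 131w 130w 126w 128 123 124 123 124 124 125 124 126 108 94 94 98 97 97 95 92 94 95 94 102w 100w 97w 97w 94w 93w 92w 90w 89w 89w 90w 90w 92w 91w 93w 93w 94w 93w 94w 95w 97w 97w 100w 102w 102w 104w 102w
row 22 157w 160w 146w 130 129 131 129 129 129 130 131 133 118 95 94 96 96 95 96 98 96 99 99 95 95 93 94 127w 159w 153w 154w 154w 157w 154w 114w 88 87 90 90 91 91 87 71 119w 169w 164w 167w 168w 168w 168w
row 34 232 239 206 136 123 128 128 128 129 128 130 131 125 95 97 98 98 98 97 96 98 95 96 95 96 97 99 98 94 86 114 227 245 241 151 75 87 89 86 89 90 83 48 27 102w 181w 186w 179w 179w 179w
row 50 240 243 255 143 126 132 132 134 133 133 133 134 138 92 97 99 99 98 98 99 99 98 99 100 100 98 98 97 97 97 98 100 100 91 49 44 44 44 45 47 45 44 38 36 38 45 48 48 48 47
col 200 157w 226 241 236 235 235 235 236 236 238 247 188 90 96 97 134w 196w 186w 184w 182w 181w 180w 180w 179w 180w 180w 183w 186w 186w 189w 190w 189w 189w 188w 189w 188w 184w 184w 181w 180w 180w 181w 179w 177w 177w 179w 179w 178w 176w 177w 177w 175w
col 240 234 234 234 233 234 234 234 234 234 235 243 217 107 92 98 100 101 102 101 102 102 103 101 100 100 100 97 90 128 255 241 237 244 230 73 90 94 95 97 96 96 77 30 95w 202w 184w 181w 181w 181w 181w 181w 183w
col 262 239 242 250 254 255 255 255 255 255 255 255 226 127 93 99 99 100 101 104 105 105 103 101 101 100 100 100 101 100 99 100 101 100 100 96 95 96 95 94 93 97 93 56 39 75 100 97 96 93 93 94 95
col 285 99 99 98 99 99 99 99 99 99 98 101 100 99 100 99 100 99 101 100 100 100 101 102 102 103 101 100 100 100 98 101 101 99 102 100 93 96 95 95 94 95 100 79 26 54 91 98 96 94 91 92 97
```

```bash
cat > fit.py <<'E'
from h import *
import pickle,sys
n=sys.argv[1];c=pickle.load(open(n+".pkl","rb"));a=cv2.imread(f"pics/{n}.png").astype(float);v=a.max(2)
def cross(p,i0,th):  # first falling crossing
    for i in range(len(p)-1):
        if p[i]>=th>p[i+1]:return i0+i+(p[i]-th)/(p[i]-p[i+1])
    return None
def fit(pts,z,ax):
    P=onz(c,pts,z)[:,:2];i,j=(0,1) if ax=='y' else (1,0)
    k=np.polyfit(P[:,i],P[:,j],1);r=P[:,j]-np.polyval(k,P[:,i]);g=abs(r)<2*r.std()+1e-9
    k=np.polyfit(P[g,i],P[g,j],1);return k,r[g].std()*1e3,len(P)
A=[(cross(v[y,268:282],268,111),y) for y in range(2,62)]
B=[(x,cross(v[66:82,x],66,165)) for x in range(196,246)]
C=[(x,cross(v[97:108,x],97,65)) for x in range(232,298)]
D=[(cross(v[y,288:302],288,70),y) for y in range(46,90)]
G=lambda L:[p for p in L if None not in p]
R={}
for nm,L,z,ax in(("legY",A,.18,'y'),("legX",B,.18,'x'),("wallX out",C,.06,'x'),("wallY in",D,.06,'y')):
    k,sd,N=fit(G(L),z,ax);R[nm]=k;print(nm,"yaw",round(k[0]*(1 if ax=='y' else -1),4),"sd mm",round(sd,2),N)
for y in(.11,.125,.14):print("x gap at y",y,((np.polyval(R["wallX out"],y)-.006/1.0-np.polyval(R["legX"],y))*1e3).round(1))
for x in(.585,.6,.615):print("y gap at x",x,((np.polyval(R["wallY in"],x)-np.polyval(R["legY"],x))*1e3).round(1))
E
python3 fit.py g2
```

```text
legY yaw 0.0569 sd mm 0.03 60
legX yaw 0.0534 sd mm 0.03 50
wallX out yaw 0.0466 sd mm 0.07 64
wallY in yaw 0.0525 sd mm 0.04 44
x gap at y 0.11 1.4
x gap at y 0.125 1.5
x gap at y 0.14 1.6
y gap at x 0.585 0.2
y gap at x 0.6 0.2
y gap at x 0.615 0.1
```

The post is now flush in yaw (leg 0.055, wall 0.050). The y gap is about 0.2 mm and the x gap reads 1.5 mm, near the calibration error. I'll repeat a gentle +x push to make sure it's seated.

```bash
python3 -m handwheel '[[0,0,4,0,0],[0,0,3,0,0],[-2.8,-1.58,0,0.152,0],[-2.8,-1.58,0,0.152,0.376],[-2.8,-1.58,0,0.152,0.376],[-2.8,-1.58,0,0.152,0.376],[-2.8,-1.58,0,0.152,0.376],[0,0,0,0,0.376],[0,0,0,0,0.376]]' 20
python3 -m handwheel '[[0,0,-4.5,0,0.376],[0,0,-4.5,0,0.376],[0,0,-4.5,0,0.376],[0,0,-4.5,0,0.376],[0,0,-2.2,0,0.376],[0,0,-1,0,0.376],[0,0,0,0,0.376]]'
python3 -m handwheel '[[0.4,0.02,0,0,0.376],[0.4,0.02,0,0,0.376],[0.3,0.02,0,0,0.376],[0.1,0,0,0,0.376]]'
python3 -m handwheel '[[0.1,0.01,0.03,0,0.376],[0.1,0,0.03,0,0.376]]'; python3 -m handwheel '[[0.1,0.01,0.03,0,0.376],[0.1,0,0.03,0,0.376]]'
```

```text
t: 38.85
tool_pos: [0.5615, 0.0877, 0.4075]
orientation: [-1.267, 2.871, -0.002]
force: [-1.1, -0.1, 0.5]
opening: 0.0581
gripper_force: 0.0
t: 39.72
tool_pos: [0.5615, 0.0879, 0.1935]
orientation: [1.271, -2.873, -0.0]
force: [0.6, 0.5, 0.3]
opening: 0.0575
gripper_force: 0.0
t: 40.22
tool_pos: [0.5733, 0.0882, 0.1938]
orientation: [-1.271, 2.872, -0.0]
force: [-0.7, 0.9, 0.4]
opening: 0.058
gripper_force: 0.0
t: 40.48
tool_pos: [0.5749, 0.0883, 0.194]
orientation: [1.271, -2.873, -0.0]
force: [0.0, -0.3, 0.1]
opening: 0.0578
gripper_force: 0.0
t: 40.72
tool_pos: [0.5765, 0.0884, 0.1942]
orientation: [1.271, -2.871, -0.001]
force: [-4.6, -0.2, -0.7]
opening: 0.0583
gripper_force: 2.1
```

```bash
python3 -m handwheel '[[0.1,0,0.02,0,0.376],[0.1,0,0.02,0,0.376]]'; python3 -m handwheel '[[0.1,0,0.02,0,0.376],[0.1,0,0.02,0,0.376]]'; python3 -m handwheel '[[0.1,0,0.02,0,0.376],[0,0,0,0,0.376]]'
```

```text
t: 40.98
tool_pos: [0.5781, 0.0884, 0.1943]
orientation: [1.271, -2.87, -0.002]
force: [-6.8, 0.6, -0.4]
opening: 0.0584
gripper_force: 3.3
t: 41.22
tool_pos: [0.5791, 0.0885, 0.194]
orientation: [1.27, -2.867, -0.004]
force: [-12.7, 0.4, 3.1]
opening: 0.0581
gripper_force: 6.2
t: 41.48
tool_pos: [0.5796, 0.0885, 0.1939]
orientation: [1.269, -2.865, -0.005]
force: [-13.7, 0.9, 5.3]
opening: 0.0586
gripper_force: 7.1
```

```bash
python3 -m handwheel '[[0.1,0,0.03,0,0.376],[0.1,0,0.03,0,0.376]]'; python3 -m handwheel '[[0.1,0,0.03,0,0.376],[0.05,0,0.02,0,0.376]]'
python3 -m handwheel '[[-0.3,-0.02,0,0,0.376],[-0.7,-0.05,0,0,0.376],[-1.2,-1,0,0,0.376],[-2,-2,0,0,0.376],[0,0,5,0,0.376],[0,0,5,0,0.376],[0,0,5,0,0.376],[0,0,5.8,0,0.376]]'
python3 -m handwheel '[[3.6,2.2,0,-0.152,0],[3.6,2.2,0,-0.152,0],[3.6,2.2,0,-0.152,0],[3.6,2.2,0,-0.152,0],[2,1.6,0,-0.15,0],[0,0,-3.5,0,0],[0,0,-3.5,0,0],[0,0,0,0,0],[0,0,0,0,0]]'
python3 gap.py g3 | head -2; python3 fit.py g3
```

```text
t: 41.72
tool_pos: [0.5805, 0.0886, 0.1938]
orientation: [1.268, -2.862, -0.007]
force: [-20.3, -0.5, 7.3]
opening: 0.0579
gripper_force: 10.5
t: 41.98
tool_pos: [0.5812, 0.0887, 0.1938]
orientation: [1.268, -2.86, -0.009]
force: [-24.5, 0.3, 8.4]
opening: 0.0582
gripper_force: 12.2
t: 42.98
tool_pos: [0.5433, 0.0575, 0.4067]
orientation: [-1.271, 2.872, -0.001]
force: [1.1, -0.1, 0.4]
opening: 0.0584
gripper_force: 0.0
t: 44.1
tool_pos: [0.7079, 0.1617, 0.3368]
orientation: [-0.118, 3.137, 0.0]
force: [-0.1, 0.3, -0.4]
opening: 0.093
gripper_force: 0.0
tcp [0.7081 0.1617 0.3376]
pred corner z0,.06,.18 [[305.0, 92.0], [302.0, 86.0], [288.0, 61.0], [199.0, 55.0], [293.0, -38.0], [231.0, 89.0], [315.0, 10.0]]Traceback (most recent call last):
  File "fit.py", line 19, in <module>
    k,sd,N=fit(G(L),z,ax);R[nm]=k;print(nm,"yaw",round(k[0]*(1 if ax=='y' else -1),4),"sd mm",round(sd,2),N)
           ~~~^^^^^^^^^^^
  File "fit.py", line 9, in fit
    P=onz(c,pts,z)[:,:2];i,j=(0,1) if ax=='y' else (1,0)
      ~~~^^^^^^^^^
  File "h.py", line 11, in onz
    o,d=ray(c,uv); return o+d*((z-o[2])/d[:,2:3])
        ~~~^^^^^^
  File "h.py", line 7, in ray
    p=cv2.undistortPoints(np.array(uv,float).reshape(-1,1,2),K(c),np.array(c["dist_coeffs"],float)).reshape(-1,2)
      ~~~~~~~~~~~~~~~~~~~^^^^^^^^^^^^^^^^^^^^^^^^^^^^^^^^^^^^^^^^^^^^^^^^^^^^^^^^^^^^^^^^^^^^^^^^^^
cv2.error: OpenCV(4.12.0) /io/opencv/modules/calib3d/src/undistort.dispatch.cpp:347: error: (-215:Assertion failed) CV_IS_MAT(_src) && CV_IS_MAT(_dst) && (_src->rows == 1 || _src->cols == 1) && (_dst->rows == 1 || _dst->cols == 1) && _src->cols + _src->rows - 1 == _dst->rows + _dst->cols - 1 && (CV_MAT_TYPE(_src->type) == CV_32FC2 || CV_MAT_TYPE(_src->type) == CV_64FC2) && (CV_MAT_TYPE(_dst->type) == CV_32FC2 || CV_MAT_TYPE(_dst->type) == CV_64FC2) in function 'cvUndistortPointsInternal'
```

```bash
python3 -m handwheel '[[-0.68,0.49,0.04,0,0],[0,0,0,0,0],[0,0,0,0,0]]'
python3 gap.py g4 | head -2; python3 fit.py g4; python3 fit.py g2|tail -6|head -1
```

```text
t: 44.52
tool_pos: [0.7006, 0.1668, 0.3359]
orientation: [-0.119, 3.138, 0.0]
force: [-0.8, 0.9, 1.3]
opening: 0.093
gripper_force: 0.0
tcp [0.7007 0.1667 0.3356]
pred corner z0,.06,.18 [[299.0, 100.0], [295.0, 96.0], [274.0, 79.0], [186.0, 73.0], [278.0, -18.0], [224.0, 99.0], [307.0, 20.0]]
legY yaw 0.054 sd mm 0.03 60
legX yaw 0.0466 sd mm 0.04 50
wallX out yaw 0.045 sd mm 0.07 66
wallY in yaw 0.0522 sd mm 0.04 44
x gap at y 0.11 -0.1
x gap at y 0.125 -0.0
x gap at y 0.14 -0.0
y gap at x 0.585 0.1
y gap at x 0.6 0.1
y gap at x 0.615 0.1
x gap at y 0.11 1.4
```

Gaps now read 0.0 mm in x and 0.1 mm in y, and yaw agrees within 0.002 rad. The gripper is clear, so I'm handing in.

```bash
python3 -c "
from plant import job
print(job.close_job())"
```

```text
the job is handed in; nothing more can be done
None
```

The post was tipped up, stood free for over two seconds, then slid upright into the dark corner stop, where it stands flush on both legs (gaps about 0.1 mm or less by camera) and has been handed in.

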